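# Tuck a paddle-board handle under its lapped top layer and hold it for the glue

### The arm

A 7-joint arm with a two-finger parallel gripper is mounted at the origin on the work surface. World frame = base frame: x ahead of the robot, y to its left, z up, the work surface at z = 0. Lengths are in m, angles in rad, forces in N, time in s.
With the tool pointing down it reaches from about 0.425 to 0.925 m from the base axis. Payload 6.8 kg.
Tool frame: the origin (TCP) lies between the finger pads; the fingertips stand ctrl.nose_length ahead of it and the grasp point (between the pads) lies 5 mm behind it (ctrl.nose_length is the distance from the TCP to the fingertips, in m); z points along the fingers, y is the direction in which the jaws open and shut (so a half turn about z gives the same grasp; the last joint's range is limited). The gripper opens to 88 mm and grips with 3 to 60 N. Pads are 20 mm wide; open, the fingers measure 115 mm over their backs; the gripper's body (75 mm by 178 mm) begins 61 mm behind the grasp point.
Start: joints at [-1.399, 0.477, 0.022, 1.555, -0.011, 1.109, -0.083], TCP at [0.186, 0.649, 0.237] pointing down, gripper open.
Joint ranges: [-2.96, 2.96], [-0.34, 2.1], [-1.41, 1.46], [0.24, 2.44], [-1.37, 4.51], [0.17, 1.92], [-2.96, 2.96]. Speed limits (rad/s): [2.39, 2.39, 3.14, 3.14, 3.14, 3.14, 3.14].

### API

Orientations are given as a 3x3 rotation matrix whose columns are the frame's x, y, z axes.
In Python, from workcell import ctrl gives the robot as it stands.
- The arm moves only by the shell command python3 -m pendant 'ROWS'. ROWS is text: rows parted by semicolons, each of 5 numbers parted by spaces: the gripper command: -1 is shut, 1 is fully open, values between are in proportion, then the shift along the tool's x, y, z in cm, then the turn about the tool's z in degrees. In form: gripper dx dy dz turn; .... A call has 1 to 12 rows; each row shifts and turns the commanded pose from where the row before left it, along the tool's axes as they then stand; what a row does not reach is not made up. A row lasts 1/8 s, in which the tool goes at most 62.5 mm and 10.7 degrees, less where a joint would pass 70% of its speed; a pose out of reach is approached as far as the arm can. A call is refused whole if a number of a shift passes 6.25 or a number of a turn 10.7, either way. A call with a gripper value outside its range is refused whole. The fingers move at their own pace and stop on an object; the grip force is fixed at half the most. Time passes only in rows, so rows that do not move let the fingers close. It gives the time, the measured TCP pose, the force and the opening at its end, in the units of the state.
- ctrl.observe(): the state, without advancing time (a new reading comes with each control period).
- ctrl.camera(name): name is "scene" or "side" or "wrist"; returns (picture, depth): 480x640x3 uint8, blue, green, red; 480x640 float32, m along the optical axis (not along the pixel's ray), 0 where there is no reading.
- ctrl.calibration(name): a dict with "fx", "fy", "cx", "cy" (pixels), "T" (4x4, takes a point from camera to world coordinates); the wrist camera has in their place "T_tool_cam" (4x4, takes a point from camera to tool coordinates, whose origin is the TCP and whose axes are the flange's). Camera axes: x right, y down, z forward; pixel columns grow to the right and rows downward; lengths in m; the calibration is good to about 2 mm. A picture is of the moment at which its call begins: read the wrist's pose just before it. calibration takes no time and is no camera call.
- ctrl.hand_in(): hands the job in, once; it reports no verdict.
The state is a dict: "time_s": time; "joints": joint angles; "joint_vel": joint speeds; "joint_torque": joint torques, N m; "tcp_pos": TCP position; "tcp_rot": TCP orientation; "contact_force": force on the tool from outside, world axes, zero at the start; "ft_torque": the same for the moment, N m; "width": finger opening in m.
Only numpy, scipy, OpenCV 4.12 (cv2) and the standard library are available. Lean on these libraries where they do the work, as an engineer would, in place of code of your own. Each camera call takes 0.05 s, during which the arm holds its last target. There are 200 camera calls.

### The job

Lock the top board of the glue-up with a quarter turn clockwise of the red cam knob, up to its stop. Then pick up the dark handle slat, lay it bevelled nose first, centred and straight, along the narrow neck of the light bottom board and slide the nose under the lapped lip of the top board until it is fully home against the shoulder inside, without lifting or shifting the top board. Finish while still holding the slat pressed flat on the neck with a firm push of about 10 N (do not let go), and leave the glue bottle, sanding block and bowl alone.

Things in the scene. Friction and masses are not known exactly. Their poses are not given: they have to be found in the camera images.
- jig: Glue-up jig fixed to the bench (it does not move): grey melamine-faced bed 385 x 190 x 18 mm thick. Origin on the bench under the middle of the front edge of the bottom board's wide blade; +x is the direction in which the slat is tucked (horizontal), z up. The bed runs from x = -150 to +235 mm, y = -95 to +95. At the +x end stands a blue hold-down clamp: a post at x = 192 to 222 mm and an arm 36 mm wide over the top board at x = 105 to 222 mm, z = 96 to 114 mm.
- base: Light-wood bottom board of the paddle, 12 mm thick, fixed in the jig, axes as the jig's. Origin 18 mm above the jig's origin (on the bed); its upper face is at z = +12 mm (30 mm above the bench). The wide blade covers x = 0 to 176 mm, y = -75 to +75. The narrow neck, on which the handle slat belongs, covers x = -128 to 0 mm, y = -22 to +22 (44 mm wide; the slat overhangs it 7 mm on either side, and there is room beside the neck for fingers down to the bed).
- panel: Loose mid-brown top board, 170 x 140 x 22 mm, 0.36 kg, lying on the blade. Origin at the centre of its underside, +x as the jig's within 2 degrees. Its front edge (x = -85 mm) is undercut by a housing 24 mm deep, 68 mm wide (y = -34 to +34) and 12 mm high above the bottom board, so a lip 10 mm thick laps over it; the shoulder at the back of the housing is at x = -61 mm. It slides under a few newtons until the clamp is locked; locked, it withstands a 15 N push.
- lip (a point): Middle of the lower edge of the top board's lip: mouth of the housing, 12 mm above the bottom board's upper face.
- clamp_knob (a joint): Angle (rad) of the red cam knob: near 0 at the start (0 to 0.25, pad clear of the board), grows clockwise seen from above, stop at 1.4 (a sprung rubber pad then clamps the top board with about 29 N). It takes about 0.2 N m to turn and stays where it is left. Locked means above 1.15.
- knob_grip (a point): Grip point on the knob's vertical axis, 141 mm above the bench. The knob is a bar 56 mm long along this point's x, 15 mm wide along its y, spanning 11 mm below to 11 mm above this point; the steel boss and blue arm below it reach up to 22 mm below this point. The point turns with the knob.
- slat: Dark handle slat, 150 mm long (x), 58 mm wide (y), 10 mm thick, about 65 g. Origin at the centre of its underside; nose at x = +75 mm, bevelled on top from 10 mm thick to 5 mm over the last 20 mm; the tail at -75 mm is rounded and has a hanging hole. It starts lying nose towards the jig's side (+x within 30 degrees of world +y) on a wooden offcut.
- slat_nose (a point): Middle of the lower nose edge of the slat, axes as the slat's.
- rest: Fixed light offcut 110 x 40 x 30 mm high on which the slat lies at the start, lengthwise; the slat overhangs it 9 mm on either side. Origin at the centre of its underside.
- glue_bottle: White squeeze bottle with orange nozzle, 42 mm diameter, 108 mm high, standing; bystander. Origin at the centre of its foot.
- sanding_block: Cork sanding block 90 x 52 x 30 mm; bystander. Origin at the centre of its underside.
- bowl: Small terracotta bowl, 84 mm across, 38 mm high, empty; bystander. Origin at the centre of its foot.
Not all that is in view belongs to the job. What is meant by the slat is not turquoise or white, and is the smaller of those in its own colour.

How it is judged:
On the way, in this order (a step that is already met when the one before it is completed fails the run):
1. the cam knob is turned to lock the top board (value of joint clamp_knob above 1.15 rad), for 0.2 s.
2. the slat's nose is home under the lip, with the knob locked (x of slat_nose in the frame of panel above -0.067 m and y of slat_nose in the frame of panel between -0.02 and 0.02 m and z of slat_nose in the frame of panel between -0.003 and 0.005 m and value of joint clamp_knob above 1.15 rad), for 0.1 s.
At the end, for the whole second after the job is handed in: Knob above 1.15 rad; nose within 6 mm of the shoulder; slat on the neck within 6 mm of centre, 4 deg of straight, 1.7 deg of flat, 2 mm of its face, at rest; robot still pressing it on the bottom board with 3.5 to 30 N; lip within 6 mm of its start (value of joint clamp_knob above 1.15 rad and x of slat_nose in the frame of panel between -0.067 and -0.058 m and y of slat in the frame of base between -0.006 and 0.006 m and angle between the x axis of slat and the x axis of base, either way round below 0.07 rad and z of slat in the frame of base between 0.009 and 0.014 m and angle between slat's own z axis and vertical below 0.03 rad and contact force between slat and base between 3.5 and 30 N and contact force between any of the fingers, the arm and slat above 2 N and distance of lip from where it was at the start of the episode below 0.006 m and linear speed of slat below 0.01 m/s); the arm keeps its last pose, push and grip.
It fails at once if the top board's lip is lifted by more than 3 mm (z of lip in the frame of base above 0.027 m).
It fails at once if the top board is shifted by more than 8 mm (distance of lip from where it was at the start of the episode above 0.008 m).
It fails at once if a bystander is disturbed (distance of any of glue_bottle, sanding_block, bowl from where it was at the start of the episode above 0.02 m or angle between glue_bottle's own z axis and vertical above 0.3 rad).
It also fails if it takes over 58 s, if anything falls off the work surface, if the arm or the gripper's body presses on something with over 40 N, if the wrist force passes 120 N, or if a joint passes its speed limit or range.

## Working session

There is one attempt and no reset: what is moved stays moved. The work goes in short steps, Python scripts to look and compute and a shell command to move; the robot and the scene stay as the last step left them, time stands still between calls to the robot, and variables do not carry over. Pictures are saved under pics/ and viewed, about 8 in all and at most 12, crops included, and the job is handed in when it is done.

```bash
mkdir -p pics
cat > h.py <<'E'
import numpy as np, cv2
from workcell import ctrl
def cam(n):
    s=ctrl.observe(); im,d=ctrl.camera(n); c=ctrl.calibration(n)
    if n=="wrist":
        T=np.eye(4);T[:3,:3]=s["tcp_rot"];T[:3,3]=s["tcp_pos"];c["T"]=T@np.array(c["T_tool_cam"])
    c["T"]=np.array(c["T"]); return im,d,c
def ray(c,u,v,z):
    r=c["T"][:3,:3]@np.array([(u-c["cx"])/c["fx"],(v-c["cy"])/c["fy"],1]);o=c["T"][:3,3]
    return o+r*(z-o[2])/r[2]
def cloud(c,d):
    v,u=np.mgrid[:480,:640]
    P=np.stack([(u-c["cx"])/c["fx"]*d,(v-c["cy"])/c["fy"]*d,d],-1)
    return P@c["T"][:3,:3].T+c["T"][:3,3]
E
python3 - <<'E'
from h import *
for n in ["scene","side","wrist"]:
    im,d,c=cam(n); cv2.imwrite(f"pics/{n}0.png",im); np.savez(f"pics/{n}0.npz",im=im,d=d,**{k:c[k] for k in("fx","fy","cx","cy","T")})
    print(n,c["fx"],c["T"].round(3).tolist(),(d>0).mean())
s=ctrl.observe();print({k:np.round(v,3).tolist() for k,v in s.items()},ctrl.nose_length)
a=cv2.imread("pics/side0.png");b=cv2.imread("pics/wrist0.png")
cv2.imwrite("pics/sw0.png",cv2.resize(np.vstack([a,b]),(450,600)) )
E
```

```text
scene 550.1584727083963 [[0.174, 0.6, -0.781, 1.514], [0.985, -0.1, 0.142, -0.272], [0.007, -0.794, -0.608, 0.876], [0.0, 0.0, 0.0, 1.0]] 0.9960546875
side 624.9704221386708 [[0.987, -0.104, 0.124, 0.382], [-0.161, -0.634, 0.756, -1.04], [0.0, -0.766, -0.642, 0.928], [0.0, 0.0, 0.0, 1.0]] 0.995986328125
wrist 356.47407583438076 [[0.275, 0.925, 0.262, 0.115], [0.961, -0.264, -0.077, 0.668], [-0.002, 0.273, -0.962, 0.384], [0.0, 0.0, 0.0, 1.0]] 0.9960091145833333
{'time_s': 0.15, 'joints': [-1.399, 0.478, 0.022, 1.556, -0.012, 1.109, -0.083], 'joint_vel': [-0.0, -0.003, -0.0, -0.003, 0.002, 0.001, 0.0], 'joint_torque': [0.003, -58.329, 1.537, -27.287, -0.054, 0.014, 0.0], 'tcp_pos': [0.186, 0.648, 0.236], 'tcp_rot': [[-0.961, 0.276, -0.0], [0.276, 0.961, -0.001], [-0.0, -0.001, -1.0]], 'contact_force': [-0.193, -1.279, -0.003], 'ft_torque': [0.063, -0.038, -0.003], 'width': 0.088} 0.014
```

View pics/scene0.png

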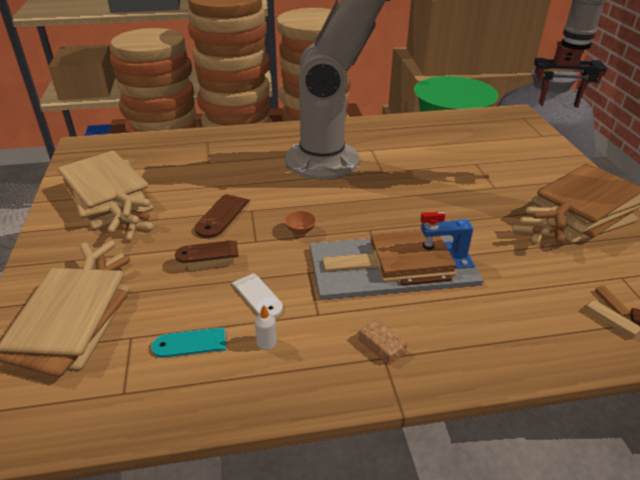

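View pics/sw0.png

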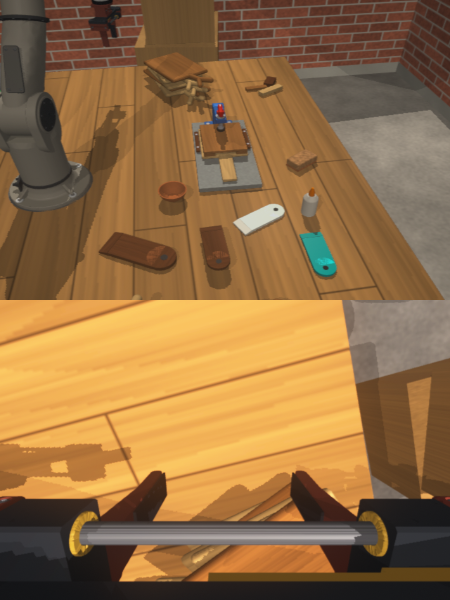

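Scene view: the slat on its offcut is at (207,252). The larger decoy lies flat at (222,215), the bowl is at (300,224), the bottle at (265,330), and the sanding block at (382,340). The jig spans (310–480, 232–293), with the red knob at (432,218) and the neck at (350,262). The side view agrees.

```bash
cat > m.py <<'E'
from h import *
def load(n):
    f=np.load(f"pics/{n}0.npz"); c={k:f[k] for k in("fx","fy","cx","cy","T")}; return f["im"],f["d"],c
def rep(n,name,Q):
    xy=Q[:,:2].astype(np.float32); r=cv2.minAreaRect(xy)
    b=cv2.boxPoints(r); e=[b[1]-b[0],b[2]-b[1]]; L=max(e,key=np.linalg.norm)
    print(n,name,len(Q),"ctr",np.round(r[0],4),"z50",np.median(Q[:,2]).round(4),"size",np.round(r[1],3),"ang",np.degrees(np.arctan2(L[1],L[0])).round(1)%180)
if __name__=="__main__":
  for n in["scene","side"]:
    im,d,c=load(n);P=cloud(c,d);hsv=cv2.cvtColor(im,cv2.COLOR_BGR2HSV);H,S,V=[hsv[...,i].astype(int) for i in range(3)]
    X,Y,Z=P[...,0],P[...,1],P[...,2]
    reg=(X>.3)&(X<1.1)&(Y>-.7)&(Y<.6)&(Z>-.02)&(Z<.25)
    def big(m):
        m=cv2.morphologyEx(m.astype(np.uint8),cv2.MORPH_OPEN,np.ones((2,2)))
        k,l,st,_=cv2.connectedComponentsWithStats(m); return [l==i for i in np.argsort(-st[:,4]) if i and st[i,4]>25][:4]
    for nm,m in dict(red=reg&(Z>.1)&((H<5)|(H>174))&(S>170),blue=reg&(H>100)&(H<130)&(S>120),grey=reg&(S<60)&(Z<.03)&(Z>.005)&(V<170),slat=reg&(Z>.032)&(Z<.055)&(V<110),bench_dark=reg&(Z<.02)&(V<90)&(Z>.004)&(S>60),panel=reg&(Z>.044)&(Z<.06)).items():
        for k in big(m)[:3]: rep(n,nm,P[k]); v,u=np.nonzero(k); print("    px",u.mean().round(),v.mean().round())
E
python3 m.py
```

```text
scene red 208 ctr [0.4652 0.2265] z50 0.1409 size [0.043 0.247] ang 142.6
    px 433.0 218.0
scene blue 1081 ctr [0.9815 0.028 ] z50 0.0909 size [0.133 1.215] ang 156.8
    px 456.0 240.0
scene grey 3632 ctr [1.0034 0.0139] z50 0.0172 size [0.407 1.097] ang 171.1
    px 370.0 274.0
scene grey 146 ctr [ 0.7405 -0.2383] z50 0.0131 size [0.024 0.048] ang 120.9
    px 267.0 344.0
scene grey 56 ctr [0.5005 0.2323] z50 0.0185 size [0.023 0.07 ] ang 155.6
    px 448.0 239.0
scene slat 989 ctr [ 0.9537 -0.3552] z50 0.0388 size [1.123 0.15 ] ang 0.8
    px 208.0 252.0
scene slat 426 ctr [ 1.0129 -0.0981] z50 0.039 size [0.165 1.048] ang 151.9
    px 418.0 272.0
scene slat 242 ctr [ 1.0076 -0.0934] z50 0.0518 size [0.089 1.071] ang 155.9
    px 408.0 249.0
scene bench_dark 243 ctr [ 0.9075 -0.3317] z50 0.011 size [1.216 0.087] ang 1.5
    px 211.0 230.0
scene bench_dark 103 ctr [1.1585 0.1508] z50 0.0168 size [0.024 1.105] ang 131.3
    px 635.0 317.0
scene bench_dark 76 ctr [0.7482 0.521 ] z50 0.0077 size [0.073 0.01 ] ang 5.2
    px 607.0 301.0
scene panel 5750 ctr [ 0.9445 -0.5326] z50 0.05
[... 768 characters left out ...]
.066] ang 86.5
    px 306.0 396.0
side slat 331 ctr [ 0.4786 -0.4056] z50 0.0524 size [1.282 0.044] ang 83.3
    px 314.0 216.0
side slat 289 ctr [0.5498 0.0407] z50 0.0389 size [0.148 0.034] ang 7.0
    px 321.0 245.0
side bench_dark 132 ctr [ 0.333  -0.3863] z50 0.0062 size [0.059 0.016] ang 25.5
    px 238.0 426.0
side bench_dark 72 ctr [ 0.595  -0.2186] z50 0.0105 size [1.696 0.04 ] ang 74.1
    px 386.0 134.0
side panel 2658 ctr [ 0.5089 -0.3996] z50 0.0522 size [1.296 0.152] ang 85.4
    px 318.0 222.0
side panel 278 ctr [0.4134 0.5162] z50 0.0522 size [0.088 0.101] ang 175.0
    px 250.0 137.0
side panel 205 ctr [0.5109 0.4816] z50 0.0522 size [0.121 0.063] ang 83.7
    px 282.0 145.0
```

```bash
sed -i 's/np.ones((2,2)))/np.ones((3,3)))*m.astype(np.uint8)/; s/st\[i,4\]>25\]\[:4\]/st[i,4]>25][:4]/' m.py; sed -i 's/reg&(S<60)/reg\&(S<70)/; s/(V<110)/(V<125)\&(Y<-.1)\&(Y>-.5)/; s/panel=reg&/panel=reg\&(Y>-.1)\&(Y<.3)\&/' m.py; python3 m.py | grep -v bench_dark
```

```text
scene red 202 ctr [0.5501 0.1606] z50 0.1445 size [0.051 0.015] ang 82.8
    px 432.0 217.0
scene blue 1061 ctr [0.5689 0.2102] z50 0.0943 size [0.102 0.117] ang 119.5
    px 456.0 239.0
scene grey 3650 ctr [0.5436 0.0789] z50 0.0173 size [0.386 0.199] ang 88.3
    px 369.0 273.0
scene grey 139 ctr [ 0.7482 -0.2459] z50 0.0168 size [0.016 0.038] ang 92.8
    px 266.0 343.0
scene grey 55 ctr [0.4817 0.2382] z50 0.018 size [0.023 0.031] ang 157.0
    px 447.0 238.0
scene slat 1014 ctr [ 0.4546 -0.3624] z50 0.0391 size [0.065 0.147] ang 91.8
    px 207.0 251.0
scene slat 66 ctr [ 0.7499 -0.2563] z50 0.0425 size [0.02  0.005] ang 59.5
    px 261.0 335.0
    px 635.0 317.0
    px 214.0 228.0
    px 203.0 233.0
scene panel 2540 ctr [0.5464 0.1209] z50 0.0516 size [0.173 0.147] ang 88.7
    px 410.0 252.0
scene panel 67 ctr [0.5629 0.2371] z50 0.0519 size [0.035 0.02 ] ang 50.5
    px 461.0 249.0
side red 108 ctr [0.5434 0.1509] z50 0.1496 size [0.016 0.047] ang 93.6
    px 313.0 178.0
side blue 88 ctr [0.5356 0.2217] z50 0.1142 size [0.069 0.017] ang 82.5
    px 305.0 172.0
side grey 3777 ctr [ 0.5386 -0.02  ] z50 0.0181 size [0.198 0.189] ang 87.8
    px 324.0 277.0
side grey 163 ctr [0.4748 0.2415] z50 0.0183 size [0.062 0.044] ang 82.8
    px 279.0 202.0
side grey 162 ctr [ 0.7278 -0.2611] z50 0.0182 size [0.013 0.038] ang 155.8
    px 438.0 340.0
side slat 2187 ctr [ 0.4546 -0.3644] z50 0.0401 size [0.058 0.153] ang 91.7
    px 306.0 396.0
side slat 60 ctr [ 0.7168 -0.2525] z50 0.0417 size [0.006 0.027] ang 105.0
    px 433.0 329.0
    px 235.0 427.0
    px 381.0 135.0
side panel 2650 ctr [0.5466 0.1199] z50 0.0523 size [0.179 0.141] ang 88.6
    px 317.0 221.0
```

```bash
python3 -m pendant '1 -4.8 -3.7 -0.6 0;1 -4.8 -3.7 -0.6 0;1 -4.8 -3.7 -0.6 0;1 -4.8 -3.7 -0.6 0;1 -4.8 -3.7 -0.5 0;1 -4.8 -3.7 -0.5 0;1 -4.8 -3.7 0 0;1 -4.8 -3.7 0 0;1 -4.8 -3.7 0 0;1 -4.8 -3.7 0 0;1 0 0 0 0' && python3 -m pendant '1 0 0 0 9.5;1 0 0 0 9.5;1 0 0 0 9.5;1 0 0 0 9.5;1 0 0 0 9.5;1 0 0 0 9.5;1 0 0 0 9.5;1 0 0 0 9.5;1 0 0 0 0;1 0 0 0 0'
cat > k.py <<'E'
from m import *
import sys
im,d,c=cam("wrist"); cv2.imwrite(sys.argv[1],im); P=cloud(c,d)
hsv=cv2.cvtColor(im,cv2.COLOR_BGR2HSV);H,S,V=[hsv[...,i].astype(int) for i in range(3)]
m=(((H<6)|(H>172))&(S>150)&(V>60)&(P[...,2]>.11)&(P[...,2]<.16)&(np.hypot(P[...,0]-.547,P[...,1]-.155)<.05))
print(m.sum()); rep("wrist","red",P[m]); t=m&(P[...,2]>.148); rep("wrist","top",P[t])
v,u=np.nonzero(m);
pts=np.array([ray(c,a,b,.152) for a,b in zip(u,v)]);rep("w","red@.152",pts)
m=(P[...,2]>.046)&(P[...,2]<.056)&(abs(P[...,0]-.546)<.1)&(abs(P[...,1]-.12)<.11);rep("w","panel",P[m])
s=ctrl.observe();print(s["joints"].round(2) if hasattr(s["joints"],"round") else s["joints"],s["tcp_pos"],np.degrees(np.arctan2(s["tcp_rot"][1][0],s["tcp_rot"][0][0])))
E
python3 k.py pics/w1.png
```

```text
time_s: 1.52
tcp_pos: [0.5478, 0.1548, 0.2706]
tcp_rot: [[-0.959, 0.285, 0.001], [0.285, 0.959, -0.002], [-0.002, -0.002, -1.0]]
contact_force: [-0.1, 0.3, -0.9]
width: 0.088
time_s: 2.78
tcp_pos: [0.5452, 0.1612, 0.2705]
tcp_rot: [[0.031, 1.0, -0.0], [1.0, -0.031, 0.0], [0.0, -0.0, -1.0]]
contact_force: [0.2, 0.5, -0.3]
width: 0.0882
1371
wrist red 1371 ctr [0.5447 0.1609] z50 0.1518 size [0.055 0.024] ang 87.4
wrist top 1123 ctr [0.5448 0.1609] z50 0.1521 size [0.054 0.015] ang 86.4
w red@.152 1371 ctr [0.5447 0.1622] z50 0.152 size [0.057 0.023] ang 88.3
w panel 15903 ctr [0.5444 0.12  ] z50 0.0526 size [0.17 0.14] ang 88.7
[-0.82  0.29  0.52  1.8  -0.16  1.09 -0.27] [0.54528533 0.16100117 0.27057856] 88.14926820534005
```

View pics/w1.png

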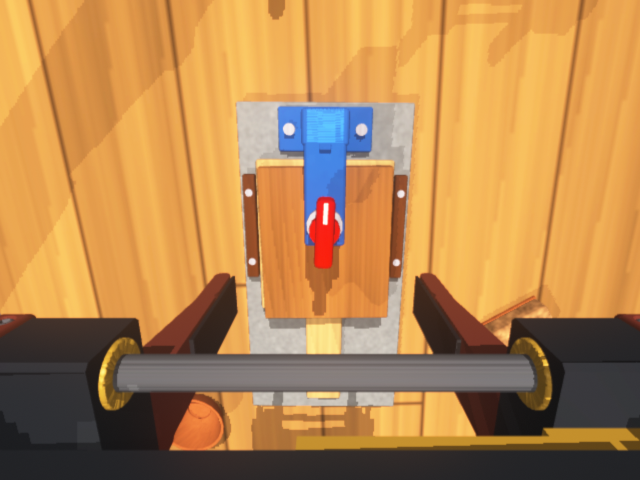

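The wrist view shows the red knob in line with the arm at (323,232), with its top at 0.152 m as the text says. The TCP is right over it, so I'll lower and grip.

```bash
python3 -m pendant '1 0 0 4 1.7;1 0 0 4 0;1 0 0 3 0;1 0 0 1.7 0;1 0 0 0 0;-1 0 0 0 0;-1 0 0 0 0;-1 0 0 0 0;-1 0 0 0 0;-1 0 0 0 0;-1 0 0 0 0' && python3 -m pendant '-1 0 0 0 10;-1 0 0 0 10;-1 0 0 0 0'; python3 -c "
from h import *;print(ctrl.observe())"
```

```text
time_s: 4.2
tcp_pos: [0.5455, 0.1606, 0.1437]
tcp_rot: [[0.065, 0.998, -0.0], [0.998, -0.065, 0.0], [0.0, -0.0, -1.0]]
contact_force: [-0.2, -0.1, -1.4]
width: 0.0312
time_s: 4.58
tcp_pos: [0.5445, 0.1612, 0.1434]
tcp_rot: [[0.401, 0.916, -0.002], [0.916, -0.401, 0.0], [-0.001, -0.002, -1.0]]
contact_force: [-4.7, 2.2, 4.0]
width: 0.0146
{'time_s': 4.575, 'joints': array([-0.82735174,  0.45956482,  0.55957556,  1.92940281, -0.32178868,
        0.8434857 , -0.50942303]), 'joint_vel': array([ 0.01348944, -0.00526809, -0.01914662, -0.00118243,  0.01228184,
       -0.00566231,  0.06536943]), 'joint_torque': array([  1.29383437, -44.13930058,   9.31794852, -22.68012822,
         0.40487096,  -1.41872305,  -0.69711892]), 'tcp_pos': array([0.5444583 , 0.16120951, 0.14343529]), 'tcp_rot': array([[ 4.00665149e-01,  9.16221718e-01, -2.28063318e-03],
       [ 9.16224193e-01, -4.00665967e-01,  1.05965597e-04],
       [-8.16684118e-04, -2.13202802e-03, -9.99997394e-01]]), 'contact_force': array([-4.68649719,  2.15381109,  3.99614588]), 'ft_torque': array([ 0.22230147,  1.11909654, -0.10685719]), 'width': 0.01459099680761219}
```

```bash
python3 -m pendant '-1 0 0 0 9;-1 0 0 0 9;-1 0 0 0 9;-1 0 0 0 9;-1 0 0 0 9;-1 0 0 0 6;-1 0 0 0 0;-1 0 0 0 0' && python3 -m pendant '-1 0 0 0 4;-1 0 0 0 3;-1 0 0 0 0;-1 0 0 0 0'; python3 -c "
from h import *;s=ctrl.observe();print(s['ft_torque'],s['joints'],s['width'])"
```

```text
time_s: 5.58
tcp_pos: [0.544, 0.1617, 0.1434]
tcp_rot: [[0.963, 0.268, -0.004], [0.268, -0.963, 0.001], [-0.003, -0.002, -1.0]]
contact_force: [-6.6, 2.9, 4.4]
width: 0.0148
time_s: 6.08
tcp_pos: [0.544, 0.1618, 0.1434]
tcp_rot: [[0.989, 0.149, -0.004], [0.149, -0.989, 0.002], [-0.003, -0.002, -1.0]]
contact_force: [-7.5, 2.7, 5.4]
width: 0.015
[ 0.60934533  1.53885971 -0.03153247] [-1.00738774  0.53541462  0.82156324  1.93975612 -0.50600047  0.8874341
 -1.34457624] 0.014981135399951691
```

```bash
python3 -m pendant '-1 0 0 0 4;-1 0 0 0 0;-1 0 0 0 0'; python3 -c "
from h import *;s=ctrl.observe();print(s['ft_torque'])"
```

```text
time_s: 6.45
tcp_pos: [0.5442, 0.1618, 0.1434]
tcp_rot: [[0.997, 0.082, -0.003], [0.082, -0.997, 0.001], [-0.003, -0.001, -1.0]]
contact_force: [-5.9, 3.9, 4.7]
width: 0.0151
[0.63586127 1.40558446 0.5577247 ]
```

The torque rose to 0.56 N m, so the knob is at its stop. I'll release, lift and check the knob and panel.

```bash
python3 -m pendant '1 0 0 0 -3;1 0 0 0 0;1 0 0 0 0;1 0 0 0 0;1 0 0 -3 0;1 0 0 -4 0;1 0 0 -5 0;1 0 0 -1 0;1 0 0 0 0' && python3 k.py pics/w2.png && python3 -m pendant '1 -1.5 5.75 0 0;1 -1.5 5.75 0 0;1 -1.5 5.75 0 0;1 -1.5 5.75 0 0;1 -1.5 5.75 0 0;1 -1.5 5.75 0 0;1 -1.5 5.75 0 0;1 -1.5 5.75 0 0;1 -1.5 5.75 0 0;1 0 0 0 0'
```

```text
time_s: 7.58
tcp_pos: [0.5456, 0.1608, 0.2737]
tcp_rot: [[0.992, 0.127, 0.0], [0.127, -0.992, 0.001], [0.001, -0.001, -1.0]]
contact_force: [-0.3, -0.2, -0.2]
width: 0.0877
1362
wrist red 1362 ctr [0.5454 0.16  ] z50 0.1518 size [0.055 0.024] ang 7.1
wrist top 1109 ctr [0.5453 0.1604] z50 0.1521 size [0.055 0.014] ang 7.7
w red@.152 1362 ctr [0.547  0.1602] z50 0.152 size [0.057 0.023] ang 7.4
w panel 17190 ctr [0.5445 0.1322] z50 0.0526 size [0.195 0.14 ] ang 88.7
[-1.13  0.38  0.96  1.82 -0.35  1.12 -1.49] [0.54494188 0.16076397 0.27271771] 7.295991146652262
time_s: 8.88
tcp_pos: [0.4729, -0.3752, 0.2721]
tcp_rot: [[0.993, 0.117, -0.004], [0.117, -0.993, -0.002], [-0.004, 0.001, -1.0]]
contact_force: [0.5, 0.7, -0.6]
width: 0.088
```

```bash
python3 -m pendant '1 0 0 0 -9.5;1 0 0 0 -9.5;1 0 0 0 -9.5;1 0 0 0 -9.5;1 0 0 0 -9.5;1 0 0 0 -9.5;1 0 0 0 -9.5;1 0 0 0 -9.5;1 0 0 0 -9.0;1 0 0 0 0;1 0 0 0 0'
cat > s.py <<'E'
from m import *
import sys
im,d,c=cam("wrist"); cv2.imwrite(sys.argv[1],im); P=cloud(c,d);X,Y,Z=[P[...,i] for i in range(3)]
m=(abs(X-.455)<.09)&(abs(Y+.363)<.11)&(d>0)
a=m&(Z>.033)&(Z<.046);rep("w","slat",P[a])
cen=a.astype(np.uint8);cs,_=cv2.findContours(cen,0,1);k=max(cs,key=cv2.contourArea)
p=np.array([ray(c,u,v,.04) for u,v in k[:,0]]);rep("w","contour@.04",p);print(p.min(0),p.max(0))
s=ctrl.observe();print(np.round(s["joints"],2),s["tcp_pos"],np.degrees(np.arctan2(s["tcp_rot"][1][0],s["tcp_rot"][0][0])))
E
python3 s.py pics/w3.png
```

```text
time_s: 10.25
tcp_pos: [0.4771, -0.369, 0.2728]
tcp_rot: [[-0.037, 0.999, -0.001], [0.999, 0.037, 0.001], [0.001, -0.001, -1.0]]
contact_force: [1.0, 0.3, 0.0]
width: 0.0876
w slat 7064 ctr [ 0.4527 -0.3649] z50 0.0404 size [0.058 0.149] ang 91.7
w contour@.04 349 ctr [ 0.453  -0.3649] z50 0.04 size [0.058 0.148] ang 91.8
[ 0.42277956 -0.43928949  0.04      ] [ 0.48321714 -0.28997693  0.04      ]
[ 0.1   0.37  0.6   1.72 -0.23  1.12  0.81] [ 0.47709241 -0.36923423  0.27299258] 92.1589654798206
```

View pics/w3.png

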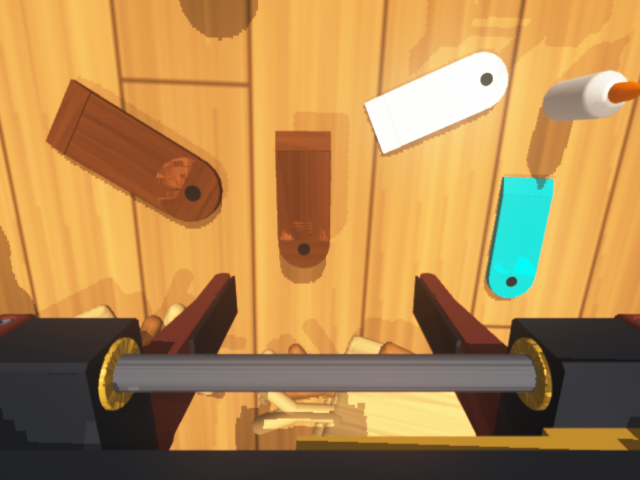

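Wrist view: the slat sits at (303,200), nose up in the image towards the jig, with the decoys clear of it. I'll move over it and down.

```bash
python3 -m pendant '1 -0.2 -2.4 3 0;1 0 0 6 0;1 0 0 6 0;1 0 0 5 0;1 0 0 2 0;1 0 0 1.7 0.4;1 0 0 0 0;1 0 0 0 0' && python3 -m pendant '-1 0 0 0 0;-1 0 0 0 0;-1 0 0 0 0;-1 0 0 0 0;-1 0 0 0 0;-1 0 0 0 0'
```

```text
time_s: 11.3
tcp_pos: [0.4541, -0.3735, 0.0381]
tcp_rot: [[-0.032, 0.999, 0.002], [0.999, 0.032, -0.001], [-0.001, 0.002, -1.0]]
contact_force: [0.1, 0.5, 0.4]
width: 0.0878
time_s: 12.05
tcp_pos: [0.4533, -0.3728, 0.0369]
tcp_rot: [[-0.033, 0.999, 0.0], [0.999, 0.033, 0.0], [0.0, 0.0, -1.0]]
contact_force: [-0.4, 0.8, 4.8]
width: 0.0575
```

```bash
python3 -m pendant '-1 0 0 -2 0;-1 0 0 -4 0;-1 5.1 1.9 -1 0;-1 5.1 1.9 0 0;-1 5.1 1.9 0 0;-1 5.1 1.9 0 0;-1 5.1 1.9 0 0;-1 0 0 0 3.2;-1 0 0 0 0;-1 0 0 0 0'
cat > n.py <<'E'
from m import *
import sys
def go(n,im,d,c,out=None):
    P=cloud(c,d);X,Y,Z=[P[...,i] for i in range(3)];g=d>0
    a=g&(Z>.025)&(Z<.035)&(abs(X-.543)<.035)&(Y>-.09)&(Y<.03)
    Q=P[a]; print(n,"neck",len(Q))
    ys=np.arange(-.085,.03,.01);M=[]
    for y in ys:
        q=Q[abs(Q[:,1]-y)<.005]
        if len(q)>20: M.append((y,q[:,0].min(),q[:,0].max(),np.median(q[:,2])))
    for r in M: print("  ",np.round(r,4),"mid",round((r[1]+r[2])/2,4))
    p=P[g&(Z>.046)&(Z<.058)&(abs(X-.545)<.1)&(Y>-.02)&(Y<.21)]
    E=[]
    for x in np.arange(.49,.60,.01):
        q=p[abs(p[:,0]-x)<.004]
        if len(q)>5:E.append((x,np.percentile(q[:,1],1)))
    print("  front edge",np.round(E,4).tolist(), "x lim",np.percentile(p[:,0],[.5,99.5]).round(4))
    print("  bed x", [ (y,np.percentile(P[g&(Z>.012)&(Z<.023)&(abs(Y-y)<.006)&(abs(X-.543)<.11)][:,0],[0,100]).round(4).tolist()) for y in (-.1,-.06,-.02)])
if len(sys.argv)>1:
    im,d,c=cam("wrist"); cv2.imwrite(sys.argv[1],im); go("wrist",im,d,c)
    s=ctrl.observe();print(np.round(s["joints"],2),s["tcp_pos"],s["width"],np.degrees(np.arctan2(s["tcp_rot"][1][0],s["tcp_rot"][0][0])))
else:
    for n in("scene","side"): go(n,*load(n))
E
python3 n.py; python3 n.py pics/w4.png
```

```text
time_s: 13.3
tcp_pos: [0.5396, -0.1159, 0.1072]
tcp_rot: [[0.024, 1.0, 0.0], [1.0, -0.024, -0.0], [-0.0, 0.0, -1.0]]
contact_force: [0.1, -0.1, -1.2]
width: 0.0579
scene neck 639
   [-0.085   0.5143  0.558   0.0295] mid 0.5362
   [-0.075   0.5147  0.5594  0.0297] mid 0.537
   [-0.065   0.5178  0.5603  0.0294] mid 0.539
   [-0.055   0.5146  0.5593  0.0297] mid 0.5369
   [-0.045   0.5179  0.5616  0.0296] mid 0.5397
   [-0.035   0.515   0.5609  0.03  ] mid 0.5379
   [-0.025   0.5137  0.5623  0.0296] mid 0.538
   [-0.015   0.5166  0.562   0.0297] mid 0.5393
   [-0.005   0.5183  0.564   0.029 ] mid 0.5411
   [0.005  0.5163 0.5628 0.0289] mid 0.5395
   [0.015  0.518  0.5612 0.0288] mid 0.5396
   [0.025  0.5202 0.5636 0.0293] mid 0.5419
  front edge [[0.49, 0.0399], [0.5, 0.0384], [0.51, 0.0392], [0.52, 0.039], [0.53, 0.0375], [0.54, 0.0373], [0.55, 0.0371], [0.56, 0.0374], [0.57, 0.0366], [0.58, 0.0355], [0.59, 0.0362]] x lim [0.4742 0.6169]
  bed x [(-0.1, [0.4392, 0.6334]), (-0.06, [0.4425, 0.633]), (-0.02, [0.4417, 0.6347])]
side neck 736
   [-0.085   0.5157  0.5581  0.0301] mid 0.5369

[... 1454 characters left out ...]
                                                      ~~~~~~~~~~~~~^^^^^^^^^^^^^^^^^^
    return _quantile_unchecked(
        a, q, axis, out, overwrite_input, method, keepdims, weights)
    return _ureduce(a,
                    func=_quantile_ureduce_func,
    ...<5 lines>...
                    overwrite_input=overwrite_input,
                    method=method)
    r = func(a, **kwargs)
    result = _quantile(arr,
                       quantiles=q,
    ...<2 lines>...
                       out=out,
                       weights=wgt)
    slices_having_nans = np.isnan(arr[-1, ...])
                                  ~~~^^^^^^^^^
IndexError: index -1 is out of bounds for axis 0 with size 0
```

View pics/w4.png

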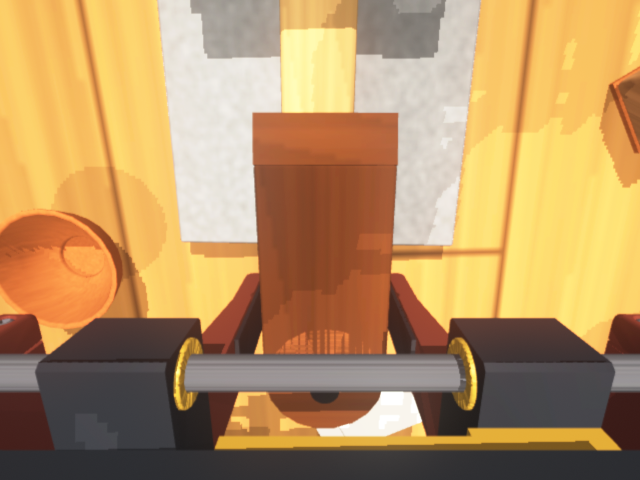

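The nose is up in the view at (325,113) in front of the lip, with the neck behind it at (318,80). Next I'll measure where the held slat sits in the tool.

Run:
```python
from m import *
im,d,c=cam("wrist");P=cloud(c,d);X,Y,Z=[P[...,i] for i in range(3)]
s=ctrl.observe();t=np.array(s["tcp_pos"]);R=np.array(s["tcp_rot"])
m=(d>0)&(Z>.09)&(Z<.12)&(abs(X-t[0])<.045)&(Y>t[1]+.015)&(Y<t[1]+.11)
v,u=np.nonzero(m);Q=(P[m]-t)@R
for a in np.arange(.02,.09,.008):
    q=Q[abs(Q[:,0]-a)<.004]
    if len(q)>10: print(a.round(3),q[:,1].min().round(4),q[:,1].max().round(4),"mid",((q[:,1].min()+q[:,1].max())/2).round(4),"z",np.median(q[:,2]).round(4))
print("nose",np.percentile(Q[:,0],99.8),t,np.degrees(np.arctan2(R[1,0],R[0,0])))
```

```text
0.02 -0.0291 0.0288 mid -0.0001 z -0.0038
0.028 -0.029 0.029 mid -0.0 z -0.0037
0.036 -0.029 0.0291 mid 0.0 z -0.0037
0.044 -0.0291 0.0291 mid 0.0 z -0.0037
0.052 -0.0288 0.0291 mid 0.0001 z -0.0037
0.06 -0.029 0.0291 mid 0.0001 z -0.0036
0.068 -0.0291 0.0291 mid -0.0 z -0.0023
0.076 -0.0291 0.0291 mid -0.0 z -0.0003
0.084 -0.0289 0.0291 mid 0.0001 z 0.001
nose 0.08215700839839239 [ 0.53958507 -0.11584698  0.10695193] 88.60164062908883
```

```bash
python3 -m pendant '-1 0 0 0 0.55;-1 2.7 -0.2 0 0;-1 2.7 -0.2 0 0;-1 0 0 2 0;-1 0 0 2 0;-1 0 0 1.5 0;-1 0 0 1 0;-1 0 0 0 0;-1 0 0 0 0;-1 0 0 0 0'; python3 -c "
from h import *;s=ctrl.observe();print(s['tcp_pos'],s['tcp_rot'][1][0]and np.degrees(np.arctan2(s['tcp_rot'][1][0],s['tcp_rot'][0][0])))
im,d,c=cam('side');cv2.imwrite('pics/s5.png',cv2.resize(im[170:310,230:400],None,fx=4,fy=4))"
```

```text
time_s: 14.65
tcp_pos: [0.538, -0.0608, 0.0422]
tcp_rot: [[0.033, 0.999, 0.001], [0.999, -0.033, 0.0], [0.0, 0.001, -1.0]]
contact_force: [-0.6, -0.2, -0.7]
width: 0.0577
[ 0.53803692 -0.06077187  0.04217471] 88.11161646692373
```

View pics/s5.png

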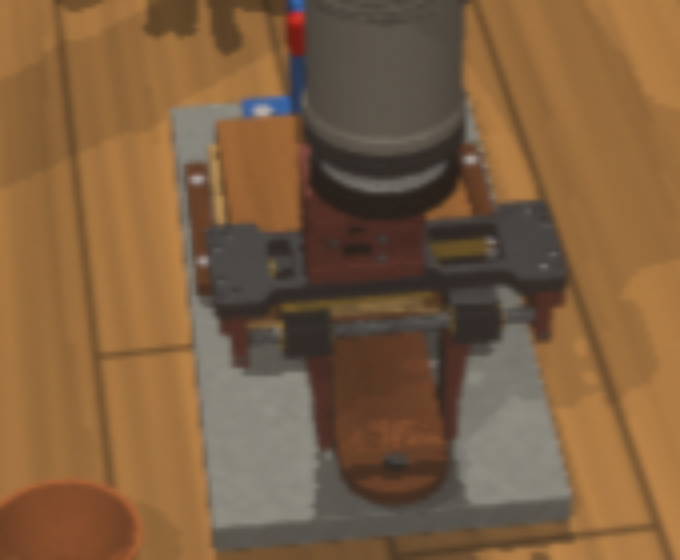

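The slat is in line with the neck, tail at (390,480). I'll lower it to about 1 mm above the face and start the nose under the lip.

```bash
python3 -m pendant '-1 0 0 0.45 0;-1 0 0 0 0;-1 0 0 0 0' && python3 -m pendant '-1 0.6 0 0 0;-1 0.6 0 0 0;-1 0.6 0 0 0;-1 0.6 0 0 0;-1 0 0 0 0;-1 0 0 0 0'; python3 -c "
from h import *;s=ctrl.observe();print(s['tcp_pos'],s['contact_force'],s['ft_torque'])"
```

```text
time_s: 15.08
tcp_pos: [0.5375, -0.0607, 0.0371]
tcp_rot: [[0.033, 0.999, -0.0], [0.999, -0.033, 0.0], [0.0, -0.0, -1.0]]
contact_force: [-0.3, -1.8, -1.3]
width: 0.0575
time_s: 15.82
tcp_pos: [0.5384, -0.0369, 0.0372]
tcp_rot: [[0.033, 0.999, 0.0], [0.999, -0.033, -0.0], [-0.0, 0.0, -1.0]]
contact_force: [0.5, 0.6, -1.1]
width: 0.0578
[ 0.53839054 -0.03688136  0.03715703] [ 0.51333999  0.60078468 -1.09684462] [-0.07936886  0.04719538  0.02877213]
```

```bash
python3 -m pendant '-1 0.5 0 0 0;-1 0.5 0 0 0;-1 0 0 0 0;-1 0 0 0 0' && python3 -m pendant '-1 0.2 0 0 0;-1 0 0 0 0;-1 0 0 0 0' && python3 -m pendant '-1 0.15 0 0 0;-1 0 0 0 0;-1 0 0 0 0'
```

```text
time_s: 16.32
tcp_pos: [0.5387, -0.0267, 0.0371]
tcp_rot: [[0.033, 0.999, -0.0], [0.999, -0.033, -0.0], [-0.0, -0.0, -1.0]]
contact_force: [-0.5, 0.2, 0.1]
width: 0.0574
time_s: 16.7
tcp_pos: [0.5388, -0.0248, 0.0372]
tcp_rot: [[0.033, 0.999, 0.0], [0.999, -0.033, -0.0], [-0.0, 0.0, -1.0]]
contact_force: [-0.2, -0.6, -0.2]
width: 0.0577
time_s: 17.08
tcp_pos: [0.5389, -0.0234, 0.0372]
tcp_rot: [[0.033, 0.999, 0.0], [0.999, -0.033, -0.0], [-0.0, 0.0, -1.0]]
contact_force: [-0.4, -0.4, -1.1]
width: 0.0578
```

```bash
python3 -m pendant '-1 0.15 0 0 0;-1 0 0 0 0;-1 0 0 0 0' && python3 -m pendant '-1 0.1 0 0 0;-1 0 0 0 0;-1 0 0 0 0'
```

```text
time_s: 17.45
tcp_pos: [0.5388, -0.0233, 0.0372]
tcp_rot: [[0.034, 0.999, 0.0], [0.999, -0.034, -0.002], [-0.002, 0.0, -1.0]]
contact_force: [0.4, -4.8, -0.2]
width: 0.0575
time_s: 17.82
tcp_pos: [0.5388, -0.0233, 0.0373]
tcp_rot: [[0.034, 0.999, 0.0], [0.999, -0.034, -0.003], [-0.003, 0.001, -1.0]]
contact_force: [-0.1, -7.9, 0.8]
width: 0.0578
```

The nose is firmly against the shoulder at the predicted depth, with about 8 N of push. I'll relax that slightly and press down.

```bash
python3 -m pendant '-1 -0.1 0 0.1 0;-1 0 0 0 0;-1 0 0 0 0' && python3 -m pendant '-1 0 0 0.15 0;-1 0 0 0 0;-1 0 0 0 0'
```

```text
time_s: 18.2
tcp_pos: [0.5388, -0.0233, 0.0368]
tcp_rot: [[0.034, 0.999, 0.0], [0.999, -0.034, -0.001], [-0.001, 0.0, -1.0]]
contact_force: [-2.4, -4.2, 7.2]
width: 0.0579
time_s: 18.58
tcp_pos: [0.5388, -0.0234, 0.0367]
tcp_rot: [[0.034, 0.999, 0.0], [0.999, -0.034, 0.0], [0.0, 0.0, -1.0]]
contact_force: [-8.4, -3.9, 25.8]
width: 0.0579
```

```bash
python3 -m pendant '-1 0 0 -0.11 0;-1 0 0 0 0;-1 0 0 0 0;-1 0 0 0 0'
```

```text
time_s: 19.08
tcp_pos: [0.5389, -0.0234, 0.0368]
tcp_rot: [[0.034, 0.999, 0.0], [0.999, -0.034, -0.001], [-0.001, 0.0, -1.0]]
contact_force: [-4.1, -4.2, 12.3]
width: 0.0579
```

Run:
```python
from m import *
im,d,c=cam("scene");cv2.imwrite("pics/e.png",cv2.resize(im[190:310,290:490],None,fx=4,fy=4))
f0,d0,_=load("scene");
def pan(c,d):
    P=cloud(c,d);p=P[(d>0)&(P[...,2]>.046)&(P[...,2]<.058)&(abs(P[...,0]-.6)<.02)&(P[...,1]>0)&(P[...,1]<.21)];return np.percentile(p[:,1],[1,99]).round(4),len(p)
print(pan(c,d0),pan(c,d))
im,d,c=cam("side");P=cloud(c,d);Z=P[...,2]
m=(d>0)&(Z>.034)&(Z<.046)&(abs(P[...,0]-.538)<.04)&(P[...,1]>-.13)&(P[...,1]<-.05)
rep("side","tail part",P[m]);q=P[m]
for y in(-.085,-.075,-.065,-.055):
    k=q[abs(q[:,1]-y)<.005]; 
    if len(k)>5: print(y,(k[:,0].min()+k[:,0].max())/2,np.median(k[:,2]), "neck", .5384+.035*y)
s=ctrl.observe();print(s["contact_force"],s["time_s"])
```

```text
(array([0.0354, 0.2027]), 838) (array([0.0357, 0.203 ]), 842)
side tail part 347 ctr [ 0.5388 -0.0713] z50 0.0403 size [0.042 0.058] ang 179.3
-0.085 0.5380463032830634 0.039980874840327085 neck 0.535425
-0.075 0.5386173741630476 0.04012126134779703 neck 0.535775
-0.065 0.5392031162562956 0.04078237320901401 neck 0.536125
-0.055 0.5389321902706803 0.04037945358258349 neck 0.536475
[-3.83327619 -3.48628825 11.62375419] 19.175
```

View pics/e.png

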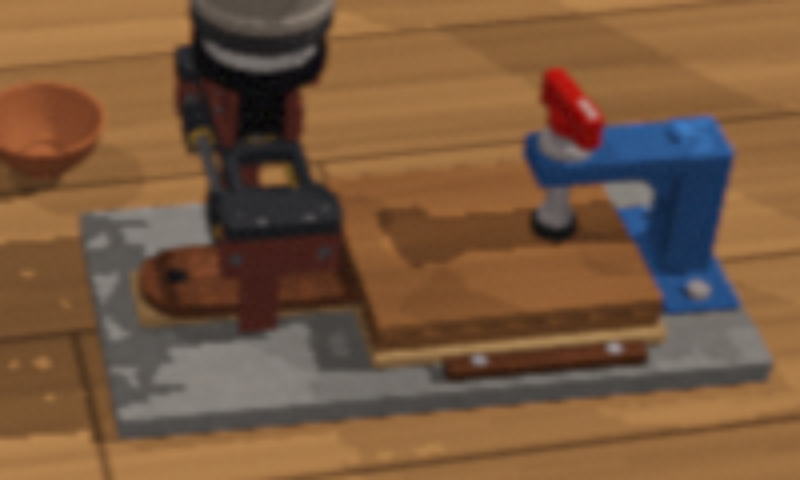

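The knob stands across the arm at (570,105) with its pad down. The slat lies flat under the lip at (250,280), and the board has not moved. I'll hand it in.

```bash
python3 -c "
from workcell import ctrl;print(ctrl.hand_in())"
```

```text
the job is handed in; nothing more can be done
None
```

I locked the knob, slid the slat home under the lip, and handed the job in at about 19 s. The gripper was still holding the slat and pressing it on the neck. The hand-in gave no verdict, so these are my own last checks:

- **Knob:** I turned it about 79° clockwise to its stop, where the torque rose to 0.56 N m. The wrist camera then showed the bar at about 7.4°, or roughly 1.38 rad.
- **Slat depth:** the nose met the shoulder within about 1 mm of where I predicted, with a push that rose to about 8 N. I eased that off to about 4 N.
- **Slat position:** it is about 1.3 mm off the neck's centre line by the side camera, and within about 0.2° of straight. Its top is at 40 mm, so it lies flat on the neck.
- **Press:** about 12 N down, with about 4 N sideways. While setting it I overshot briefly to 26 N and backed off.
- **Top board:** the front edge moved about 0.3 mm between the first and last scene pictures, which is within measurement noise.
- **Bystanders:** I kept clear of the bottle, sanding block and bowl throughout. The bowl is in place in the last picture, but I did not re-measure any of them.

**Disagreement between cameras:** the neck's centre line came out about 2 mm different between the wrist camera and the scene and side cameras. I aimed between the two. By the wrist camera alone, the slat is about 2.8 mm off centre, still inside the 6 mm limit.

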